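# Seat a drill chuck's taper in a stirrer spindle

### The job

Fit the drill chuck to the upturned stirrer drive: take it from the rack, set its tapered shank upright and lightly in the spindle bore, neither forced nor dropped, and let go of it. Then drive it in with the soft mallet, at least two separate raps on the chuck's nose, firm enough that the taper wedges tight and holds by friction alone, but never a hard blow. Put the mallet back down on the bench, clear of the drive and the rack, and leave the other things as they are.

Things in the scene. Friction and masses are not known exactly. Their poses are not given: they have to be found in the camera images.
- chuck: Steel drill chuck, 0.28 to 0.38 kg, 116 mm long, standing shank down in one of the rack's holes (any). Origin: centre of the shank's small end; z: its axis towards the nose, upright. Bright cone shank 50 mm long, diameter 14.3 mm growing 1:8 to 20.5; round body 35 mm across from z = 58 to 81 mm, its lower face on the rack's top; dark ribbed sleeve 43 mm across from 81 to 104 mm; then the nose.
- chuck_grip (a point): Point on the chuck's axis at mid-height of its 43 mm sleeve, 92.5 mm above its origin: grip here from above, fingers closing across the rack's row. Set in the bore, the shank's small end beds 29 to 52 mm below the spindle's top, different each time; a little off the axis it leans on the wall up to 25 mm sooner. Lightly: pressed with at most 8 N, or let slip less than 10 mm.
- chuck_nose (a point): Centre of the chuck's flat nose end, 26 mm across, 116 mm above the chuck's origin: the mallet strikes here. Raps that reach 26 to 33 N wedge the taper tight, once the sleeve is down; below 22 N it may stay too loose; over 40 N hurts the bearings (a fast approach hits harder than the wrist feels; 13 mm/s is good). Once it is tight, a like rap sinks it no further.
- drive_head: Blue motor of a bench stirrer, upside down and bolted on a 150 x 130 x 12 mm dark foot, fixed. Motor 112 mm across to z = 83 mm, aluminium collar to 103 mm, bright spindle 43 mm across to 135 mm. Origin: underside of the foot, below the spindle; z up. A stub of the stand's rod, 50 mm up, sticks out to 117 mm on its +x side. The mallet must not hit it.
- spindle_mouth (a point): Centre of the spindle's top face, 135 mm above the bench. In the spindle sits a brass reducing sleeve with the upright bore: 20 mm across at its rim, narrowing 1:8 like the shank, 55 mm deep. Its rim stands 4 mm below to 15 mm above this point. Raps first push the sleeve down (11 to 14 N) by 0 to 9 mm onto its hidden seat, which differs too; then the taper bites, 1 to 5 mm deeper, no stop.
- rack: Wooden block fixed on the bench, 75 (x) x 280 (y) x 62 mm (z), with three upright through holes 25 mm across in a row along its y, at -90, 0 and 90 mm, for the chuck, the disc tool and the paddle tool in any order. Origin: centre of its underside.
- mallet: Soft-faced mallet, 0.25 to 0.39 kg, standing on one face. Head: upright cylinder 50 mm across, 85 mm tall, yellow faces, black middle. Origin: centre of the lower face; z: the head's axis, up; a wooden handle 20 mm thick runs along its +x at z = 42.5 mm, to 197 mm from the axis. Grip it from above over the head's top 40 mm, fingers closing across the handle, or by the handle.
- mallet_mid (a point): Centre of the mallet's head, 42.5 mm from either face; its axes are those of the mallet.
- disc_tool: Stirring disc on a taper shank, standing in the rack; toothed steel disc 56 mm across at the top, top 106 mm above the bench. Origin: small end of the shank. Not to be disturbed.
- paddle_tool: Small stirrer with three green blades, 50 mm across at the top, on a taper shank, standing in the rack, top 120 mm above the bench. Origin: small end of the shank. Not to be disturbed.
- paint_tin: White and steel paint tin with yellow paint on its lid, 103 mm across, 121 mm tall. Origin: centre of its underside. Not to be disturbed.
- brush_tin: Small green tin with brushes and stirring sticks in it, 72 mm across, 95 mm tall, handles to 195 mm. Origin: centre of its underside. Not to be disturbed.
Things that resemble listed ones, but are neither listed nor needed, are in the scene too. Of the things like the mallet, leave any that is orange; of the rest the smaller one is meant.

How it is judged:
By the outcome, as a careful person would: the job done as asked, in the order asked, and still so for the second after the job is handed in, with the robot touching nothing.
It also fails if it takes over 66 s, if anything falls off the work surface, if the arm or the gripper's body presses on something with over 40 N, if the wrist force passes 120 N, or if a joint passes its speed limit or range.

### The arm

A 6-joint arm with a two-finger parallel gripper is mounted at the origin on the work surface. World frame = base frame: x ahead of the robot, y to its left, z up, the work surface at z = 0. Lengths are in mm, angles in rad, forces in N, time in s.
With the tool pointing down it reaches from about 225 to 875 mm from the base axis. Payload 3.4 kg.
Tool frame: the origin (TCP) lies midway between the tips of the shut fingers; the grasp point (between the pads) lies 19 mm behind it (bot.hold_point_z is the distance from the TCP to the grasp point, in mm); z points along the fingers, y is the line along which they close (so a half turn about z gives the same grasp; the last joint's range is limited). The gripper opens to 85 mm and grips with 20 to 120 N. Pads are 22 mm wide; open, the fingers measure 114 mm over their backs; the gripper's body (76 mm by 85 mm) begins 54 mm behind the grasp point. The pads swing forward as they close: fully open they stand 13 mm farther back than shut.
Start: joints at [1.152, 0.276, 1.505, -0, 1.361, -0.121], TCP at [168.732, 549.72, 231.328] pointing down, gripper open.
Joint ranges: [-2.89, 2.89], [-0.75, 2.08], [0.22, 2.7], [-1.18, 4.32], [0.11, 2.71], [-2.7, 2.7]. Speed limits (rad/s): [2.57, 2.57, 3.14, 3.14, 3.14, 3.14].

### API

Orientations are given as a unit quaternion [x, y, z, w].
In Python, from station import monitor, viewer, bot gives the robot as it stands.
- The arm moves only by the tool step_arm, never from a script. Its argument "motion" is a list of rows, each an object with "linear": the shift along the tool's x, y, z in units of 40 mm (1.0 is 40 mm), a list of three; "spin": the turn about the tool's z in units of 5 degrees (1.0 is 5 degrees). In form: [{"linear": [x, y, z], "spin": spin}, ...]. A call has 1 to 12 rows; each row is the pose to reach, as a shift and turn from the pose commanded when the call began, along the tool's axes at that moment; what a row does not reach only later rows make up. A row lasts 1/12 s, in which the tool goes at most 41.7 mm and 7.16 degrees, less where a joint would pass 70% of its speed; a pose out of reach is approached as far as the arm can. A call with a gripper value outside its range is refused whole. "fingers" is the opening, from 0 (shut) to 1 (fully open), set as the call begins (left out, the last holds). The fingers move at their own pace and stop on an object; "grip_force" is the grip in N (left out, the last holds). Time passes only in rows, so rows that repeat a pose let the fingers close. It gives the time, the measured TCP pose, the force, the opening and the grip force at its end, in the units of the state.
- monitor.observe(): the state, without advancing time (a new reading comes with each control period).
- viewer.snapshot(name): name is "scene" or "top" or "wrist"; returns the picture (480x640x3 uint8, red, green, blue); there is no depth.
- viewer.get_calibration(name): a dict with "camera_matrix" (3x3 intrinsics, pixels), "R" (3x3) and "t" (3): a world point X has camera coordinates R X + t; the wrist camera has in their place "T_tool_cam" (4x4, takes a point from camera to tool coordinates, whose origin is the TCP and whose axes are the flange's). Camera axes: x right, y down, z forward; pixel columns grow to the right and rows downward; lengths in mm; the calibration is good to about 2 mm. The wrist camera is an equidistant fisheye: a pixel r from the principal point sees the ray r / f radians off the axis. A picture is of the moment at which its call begins: read the wrist's pose just before it. get_calibration takes no time and is no camera call.
- bot.finish_job(): hands the job in; it is judged then, once.
The state is a dict: "t": time; "q": joint angles; "dq": joint speeds; "joint_torque": joint torques, N m; "tool_pos": TCP position; "eef_rot": TCP orientation; "contact_force": force on the tool from outside, world axes, zero at the start; "moment": the same for the moment, N m; "opening": finger opening in mm; "gripper_force": force on a finger pad.
Only numpy, scipy, OpenCV 4.12 (cv2) and the standard library are available. Lean on these libraries where they do the work, as an engineer would, in place of code of your own. Each camera call takes 0.05 s, during which the arm holds its last target. There are 200 camera calls.

## Working session

There is one attempt and no reset: what is moved stays moved. The work goes in short steps, Python scripts to look and compute and a tool call to move; the robot and the scene stay as the last step left them, time stands still between calls to the robot, and variables do not carry over. Pictures are saved under pics/ and viewed, at most 10 in all, crops included, and the job is handed in when it is done.

Besides the shell and the picture viewer there is one more tool, called by a JSON object that holds its "fn" and its "kwargs". step_arm: Moves the arm, as the interface text tells. Its arguments: {"type":"object","properties":{"motion":{"type":"array"},"fingers":{"type":"number"},"grip_force":{"type":"number"}},"required":["motion"]}

```bash
ls; mkdir -p pics; python3 - <<'E'
from station import monitor, viewer, bot
import cv2,numpy as np
print(monitor.observe()); print(bot.hold_point_z)
for n in ["scene","top","wrist"]:
    im=viewer.snapshot(n); cv2.imwrite(f"pics/{n}0.png",im[:,:,::-1]); c=viewer.get_calibration(n)
    print(n,{k:np.round(v,4).tolist() for k,v in c.items()})
E
```

```text
pics
{'t': 0.0, 'q': array([ 1.15201978e+00,  2.76581834e-01,  1.50618641e+00, -8.88610289e-07,
        1.36070096e+00, -1.20987629e-01]), 'dq': array([-0.00032835,  0.00037754,  0.00028607,  0.00064823,  0.00095208,
       -0.00035267]), 'joint_torque': array([-1.75370544e-03, -4.16771686e+01, -2.45820451e+01, -2.37594977e-04,
        1.08690889e-02, -6.67331577e-07]), 'tool_pos': array([168.47943938, 549.18027533, 230.42600095]), 'eef_rot': array([ 1.48344759e-01,  9.88935262e-01, -9.04426227e-04, -2.49741746e-04]), 'contact_force': array([0.10527413, 0.12915465, 0.10188874]), 'moment': array([-0.0064043 ,  0.07128993,  0.03050589]), 'gripper_force': 0.0, 'opening': 85.50143979593221}
18.700000000000003
scene {'camera_matrix': [[491.3843, 0.0, 317.1378], [0.0, 491.3843, 228.9731], [0.0, 0.0, 1.0]], 'R': [[0.4845, 0.8747, -0.0068], [0.5909, -0.333, -0.7348], [-0.645, 0.352, -0.6783]], 't': [-233.6322, -247.0849, 1323.3401]}
top {'camera_matrix': [[611.7338, 0.0, 325.5983], [0.0, 611.7338, 250.3566], [0.0, 0.0, 1.0]], 'R': [[0.0009, -0.9999, -0.0171], [-0.9911, 0.0014, -0.1334], [0.1334, 0.0171, -0.9909]], 't': [9.2376, 567.4831, 1147.1089]}
wrist {'camera_matrix': [[371.6483, 0.0, 321.0539], [0.0, 371.6483, 243.8986], [0.0, 0.0, 1.0]], 'T_tool_cam': [[0.0004, -0.9506, -0.3106, 79.1794], [1.0, 0.0005, -0.0002, -0.1378], [0.0004, -0.3106, 0.9506, -142.8393], [0.0, 0.0, 0.0, 1.0]]}
```

View pics/top0.png

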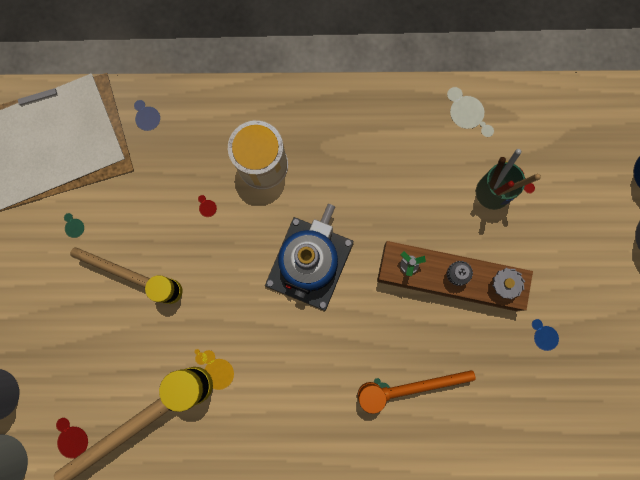

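View pics/scene0.png

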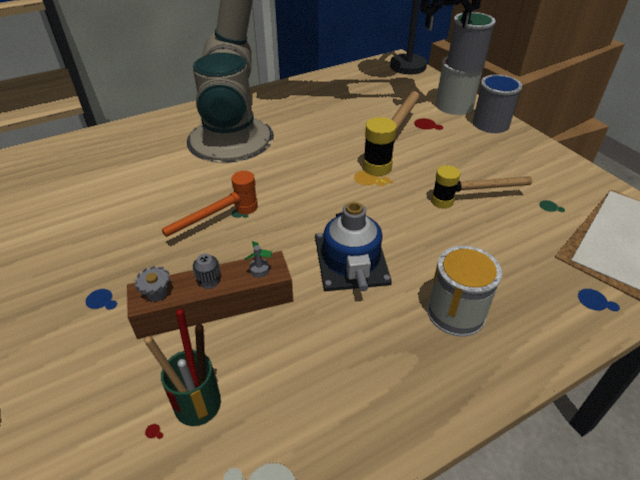

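Top view: small yellow mallet head at (160,289) with its handle to (75,252). Spindle is at (307,255). The chuck is in the rack's middle hole at (460,272). Zooming in for exact pixels.

```bash
cat > h.py <<'E'
import numpy as np, cv2
from station import monitor, viewer, bot
from scipy.spatial.transform import Rotation as Ro
C={n:viewer.get_calibration(n) for n in ("scene","top","wrist")}
def bp(n,uv,z):
    "pixel -> world point on plane z (fixed cams)"
    c=C[n]; R=np.array(c["R"]);t=np.array(c["t"])
    d=R.T@np.linalg.inv(c["camera_matrix"])@[uv[0],uv[1],1]; o=-R.T@t
    return o+d*(z-o[2])/d[2]
def proj(n,X):
    c=C[n]; p=np.array(c["camera_matrix"])@(np.array(c["R"])@X+np.array(c["t"])); return p[:2]/p[2]
def wbp(uv,z,s):
    c=C["wrist"];K=np.array(c["camera_matrix"]);T=np.array(c["T_tool_cam"])
    v=np.array([(uv[0]-K[0,2])/K[0,0],(uv[1]-K[1,2])/K[1,1]]);r=np.hypot(*v)
    d=np.r_[v/max(r,1e-9)*np.sin(r),np.cos(r)]
    R=Ro.from_quat(s["eef_rot"]).as_matrix()
    o=np.array(s["tool_pos"])+R@T[:3,3]; d=R@T[:3,:3]@d
    return o+d*(z-o[2])/d[2]
def wproj(X,s):
    c=C["wrist"];K=np.array(c["camera_matrix"]);T=np.array(c["T_tool_cam"])
    R=Ro.from_quat(s["eef_rot"]).as_matrix()
    p=T[:3,:3].T@(R.T@(np.array(X)-s["tool_pos"])-T[:3,3])
    th=np.arctan2(np.hypot(p[0],p[1]),p[2]); v=p[:2]/np.hypot(*p[:2])*th
    return v*K[0,0]+K[:2,2]
def crop(im,c,w,h,k):
    x,y=int(c[0]-w/2),int(c[1]-h/2); x=min(max(x,0),640-w); y=min(max(y,0),480-h)
    o=cv2.resize(im[y:y+h,x:x+w],None,fx=k,fy=k,interpolation=cv2.INTER_CUBIC)
    for i in range(0,w,10): cv2.putText(o,str(x+i),(i*k,8),0,.3,(0,255,0),1) if i%20==0 else 0; cv2.line(o,(i*k,0),(i*k,4),(0,255,0))
    for i in range(0,h,10): cv2.putText(o,str(y+i),(5,i*k+4),0,.3,(0,255,0),1) ; cv2.line(o,(0,i*k),(4,i*k),(0,255,0))
    return o
E
python3 - <<'E'
from h import *
t=cv2.imread("pics/top0.png");s=cv2.imread("pics/scene0.png")
a=np.hstack([crop(t,c,66,75,4) for c in ((460,272),(307,258),(160,289))])
b=np.hstack([crop(s,c,66,75,4) for c in ((206,270),(354,215),(447,187))])
cv2.imwrite("pics/z1.png",np.vstack([a,b]))
E
```

```text
(no output)
```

View pics/z1.png

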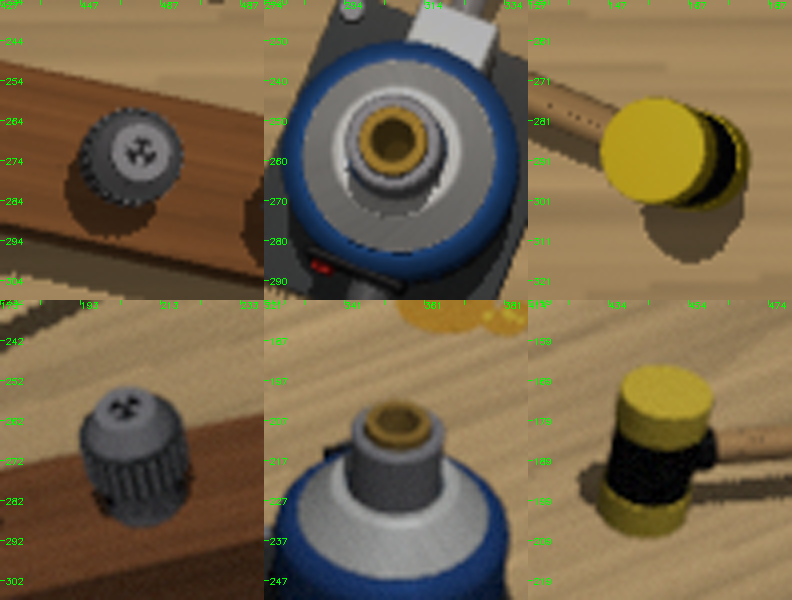

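```bash
python3 - <<'E'
from h import *
from scipy.optimize import least_squares
for n,a,b,z in (("nose",(462,272),(204.7,258.5),120),("rim",(306.3,255.2),(354.5,207.7),140),("mallet",(158.2,288.5),(448.5,171.7),85)):
    r=least_squares(lambda X:np.r_[proj("top",X)-a,proj("scene",X)-b],[400,0,100])
    print(n,r.x.round(1),r.fun.round(2),bp("top",a,z).round(1),bp("scene",b,z).round(1))
for n,p,z in (("rackA",(386,242),62),("rackB",(533,270),62),("rackC",(526,309),62),("rackD",(379,280),62),
  ("mallet handle end",(75,252),52),("rod end",(330,207),60),("paint",(256,147),121),("brush",(500,180),95),("bigmallet",(180,391),110),("orange",(372,400),80),
  ("disc",(508,284),106),("paddle",(410,263),118),("foot1",(296,218),12),("foot2",(353,241),12),("foot3",(267,287),12),("foot4",(325,309),12)): print(n,bp("top",p,z).round(0))
s=monitor.observe();print(s['t'],Ro.from_quat(s['eef_rot']).as_matrix().round(3).tolist())
E
```

```text
nose [ 517.4 -235.5  119.1] [-0.46 -0.15 -0.45 -0.  ] [ 517.1 -236.1  120. ] [ 518.7 -235.   120. ]
rim [546.1  42.4 136.2] [-0.41 -0.23 -0.48  0.04] [545.2  41.5 140. ] [550.1  40.7 140. ]
mallet [490.9 319.9  82.1] [-0.28 -0.21 -0.4   0.05] [490.3 318.5  85. ] [494.  317.7  85. ]
rackA [ 580. -106.   62.]
rackB [ 526. -381.   62.]
rackC [ 453. -365.   62.]
rackD [508. -92.  62.]
mallet handle end [563. 492.  52.]
rod end [648.   0.  60.]
paint [749. 136. 121.]
brush [ 692. -317.   95.]
bigmallet [307. 266. 110.]
orange [289. -76.  80.]
disc [ 497. -321.  106.]
paddle [ 534. -144.  118.]
foot1 [636.  69.  12.]
foot2 [590. -45.  12.]
foot3 [498. 125.  12.]
foot4 [455.  11.  12.]
0.15 [[-0.956, 0.293, -0.001], [0.293, 0.956, -0.001], [0.0, -0.001, -1.0]]
```

```bash
cat >> h.py <<'E'
def yaw(s): R=Ro.from_quat(s["eef_rot"]).as_matrix(); return np.degrees(np.arctan2(R[1,1],R[0,1]))
def mv(xyz,yw=None):
    s=monitor.observe();R=Ro.from_quat(s["eef_rot"]).as_matrix()
    d=np.array(xyz)-s["tool_pos"]; u=R.T@d/40
    print("units",u.round(3),"spin",None if yw is None else round(float((yaw(s)-yw+180)%360-180)/5,2),"rows>=",round(float(np.linalg.norm(d)/41.7),1))
def rep():
    s=monitor.observe(); print("t",round(s['t'],2),s['tool_pos'].round(2),"yaw",round(yaw(s),2),"F",s['contact_force'].round(2),"M",s['moment'].round(3),"op",round(s['opening'],1),s['gripper_force']); return s
E
python3 -c "
from h import *
rep(); mv([485,310,230],3)"
```

```text
t 0.15 [168.57 549.33 230.65] yaw 72.94 F [-0.39 -0.41  0.08] M [ 0.041  0.03  -0.011] op 85.2 0.0
units [-9.318 -3.399  0.02 ] spin 13.99 rows>= 9.5
```

{"fn": "step_arm", "kwargs": {"motion": [{"linear": [-9.3, -3.4, 0], "spin": 14}, {"linear": [-9.3, -3.4, 0], "spin": 14}, {"linear": [-9.3, -3.4, 0], "spin": 14}, {"linear": [-9.3, -3.4, 0], "spin": 14}, {"linear": [-9.3, -3.4, 0], "spin": 14}, {"linear": [-9.3, -3.4, 0], "spin": 14}, {"linear": [-9.3, -3.4, 0], "spin": 14}, {"linear": [-9.3, -3.4, 0], "spin": 14}, {"linear": [-9.3, -3.4, 0], "spin": 14}, {"linear": [-9.3, -3.4, 0], "spin": 14}, {"linear": [-9.3, -3.4, 0], "spin": 14}, {"linear": [-9.3, -3.4, 0], "spin": 14}], "fingers": 1}}

```text
t: 1.15
tool_pos: [485.0, 309.6, 230.7]
eef_rot: [0.689, 0.724, -0.001, -0.001]
contact_force: [0.1, -0.1, 0.1]
opening: 86.0
gripper_force: 0.0
```

```bash
python3 -c "
from h import *
import pickle
s=rep(); im=viewer.snapshot('wrist'); cv2.imwrite('pics/w_mallet.png',im[:,:,::-1]); pickle.dump(s,open('w_mallet.pkl','wb'))
mv([535,35,230],-5)"
```

```text
t 1.15 [485.05 309.62 230.69] yaw 2.84 F [ 0.06 -0.07  0.13] M [-0.002  0.018 -0.023] op 86.0 0.0
units [-6.941  0.919  0.017] spin 1.59 rows>= 6.7
```

{"fn": "step_arm", "kwargs": {"motion": [{"linear": [-6.9, 0.9, 0], "spin": 1.6}, {"linear": [-6.9, 0.9, 0], "spin": 1.6}, {"linear": [-6.9, 0.9, 0], "spin": 1.6}, {"linear": [-6.9, 0.9, 0], "spin": 1.6}, {"linear": [-6.9, 0.9, 0], "spin": 1.6}, {"linear": [-6.9, 0.9, 0], "spin": 1.6}, {"linear": [-6.9, 0.9, 0], "spin": 1.6}, {"linear": [-6.9, 0.9, 0], "spin": 1.6}, {"linear": [-6.9, 0.9, 0], "spin": 1.6}]}}

```text
t: 1.95
tool_pos: [534.0, 37.0, 231.3]
eef_rot: [0.738, 0.675, 0.0, -0.001]
contact_force: [-0.3, 1.4, 0.3]
opening: 85.2
gripper_force: 0.0
```

```bash
python3 -c "
from h import *
import pickle
s=rep(); im=viewer.snapshot('wrist'); cv2.imwrite('pics/w_sp.png',im[:,:,::-1]); pickle.dump(s,open('w_sp.pkl','wb'))
mv([517.5,-235.5,200],-11)"
```

```text
t 1.95 [534.02  36.97 231.3 ] yaw -5.09 F [-0.26  1.44  0.31] M [ 0.006  0.016 -0.001] op 85.2 0.0
units [-6.848  0.191  0.773] spin 1.2 rows>= 6.6
```

{"fn": "step_arm", "kwargs": {"motion": [{"linear": [-6.85, 0.2, 0.5], "spin": 1.2}, {"linear": [-6.85, 0.2, 0.5], "spin": 1.2}, {"linear": [-6.85, 0.2, 0.5], "spin": 1.2}, {"linear": [-6.85, 0.2, 0.5], "spin": 1.2}, {"linear": [-6.85, 0.2, 0.5], "spin": 1.2}, {"linear": [-6.85, 0.2, 0.5], "spin": 1.2}, {"linear": [-6.85, 0.2, 0.5], "spin": 1.2}, {"linear": [-6.85, 0.2, 0.5], "spin": 1.2}, {"linear": [-6.85, 0.2, 0.5], "spin": 1.2}, {"linear": [-6.85, 0.2, 0.5], "spin": 1.2}]}}

```text
t: 2.83
tool_pos: [518.7, -234.4, 211.2]
eef_rot: [0.771, 0.637, 0.001, -0.001]
contact_force: [-0.3, -0.2, 0.6]
opening: 85.2
gripper_force: 0.0
```

```bash
python3 - <<'E'
from h import *
import pickle
s=rep(); im=viewer.snapshot('wrist')[:,:,::-1]; cv2.imwrite('pics/w_ch.png',im); pickle.dump(s,open('w_ch.pkl','wb'))
sm,ss=[pickle.load(open(f'w_{k}.pkl','rb')) for k in('mallet','sp')]
m,sp=cv2.imread('pics/w_mallet.png'),cv2.imread('pics/w_sp.png')
cs=[wproj(p,q) for p,q in (([517.4,-235.5,120],s),([546,42,136],ss),([491,319.5,85],sm))]
print(np.round(cs,1))
def ck(im,c,w,h,k): return crop(im.copy(),c,w,h,k)
a=np.hstack([ck(im,cs[0],130,100,3),ck(sp,cs[1],130,100,3)])
b=cv2.resize(m,(390,292)); c=ck(m,cs[2],130,97,3)
b=np.hstack([b[:291],c]); cv2.imwrite('pics/z2.png',np.vstack([a,b]))
E
```

```text
t 2.83 [ 518.65 -234.37  211.22] yaw -10.93 F [-0.31 -0.17  0.6 ] M [ 0.006  0.006 -0.009] op 85.2 0.0
[[318.8 250.2]
 [337.5 237.7]
 [328.8 214.7]]
```

View pics/z2.png

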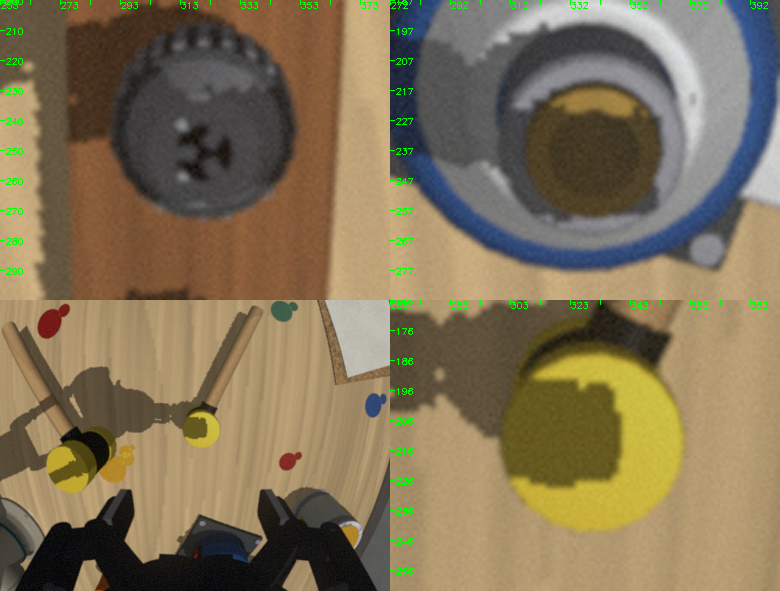

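```bash
python3 - <<'E'
from h import *
import pickle
g=lambda k:pickle.load(open(f'w_{k}.pkl','rb'))
c=wbp((321.7,250.7),120,g('ch')); print("chuck",c.round(1))
for z in(135,138,142): print("rim",wbp((340.3,236.7),z,g('sp')).round(1))
m=wbp((330.7,213),85,g('mallet')); e=wbp((421,21),45,g('mallet')); n=wbp((345,176),45,g('mallet'))
print("mallet",m.round(1),e.round(1),np.degrees(np.arctan2(*(e-m)[1::-1])),np.degrees(np.arctan2(*(e-n)[1::-1])))
mv([517.6,-236.2,76],-11)
E
```

```text
chuck [ 519.2 -236.2  120. ]
rim [548.   42.2 135. ]
rim [547.9  43.2 138. ]
rim [547.8  44.4 142. ]
mallet [492.5 321.   85. ] [564.8 493.9  45. ] 67.29638590903816 67.8799677360623
units [-0.057 -0.017  3.385] spin 0.02 rows>= 3.2
```

{"fn": "step_arm", "kwargs": {"motion": [{"linear": [-0.04, 0, 1], "spin": 0}, {"linear": [-0.04, 0, 2], "spin": 0}, {"linear": [-0.04, 0, 2.8], "spin": 0}, {"linear": [-0.04, 0, 3.4], "spin": 0}, {"linear": [-0.04, 0, 3.4], "spin": 0}, {"linear": [-0.04, 0, 3.4], "spin": 0}]}}

```text
t: 3.38
tool_pos: [517.8, -236.3, 74.8]
eef_rot: [0.771, 0.637, -0.0, -0.001]
contact_force: [-0.5, -0.6, 0.2]
opening: 85.5
gripper_force: 0.0
```

{"fn": "step_arm", "kwargs": {"motion": [{"linear": [0, 0, 0], "spin": 0}, {"linear": [0, 0, 0], "spin": 0}, {"linear": [0, 0, 0], "spin": 0}, {"linear": [0, 0, 0], "spin": 0}, {"linear": [0, 0, 0], "spin": 0}, {"linear": [0, 0, 0], "spin": 0}, {"linear": [0, 0, 0], "spin": 0}, {"linear": [0, 0, 0], "spin": 0}], "fingers": 0, "grip_force": 30}}

```text
t: 4.05
tool_pos: [518.6, -238.7, 77.2]
eef_rot: [0.772, 0.636, 0.001, 0.001]
contact_force: [-1.0, 1.7, 5.7]
opening: 41.4
gripper_force: 29.7
```

```bash
python3 -c "
from h import *
s=rep(); mv([518,-236,250])"
```

```text
t 4.05 [ 518.58 -238.7    77.18] yaw -11.07 F [-0.96  1.72  5.66] M [0.213 0.216 0.062] op 41.4 29.72488224506378
units [ 0.061 -0.017 -4.32 ] spin None rows>= 4.1
```

{"fn": "step_arm", "kwargs": {"motion": [{"linear": [0, 0, -0.3], "spin": 0}, {"linear": [0, 0, -0.8], "spin": 0}, {"linear": [0, 0, -1.5], "spin": 0}, {"linear": [0, 0, -2.4], "spin": 0}, {"linear": [0, 0, -3.4], "spin": 0}, {"linear": [0, 0, -4.4], "spin": 0}, {"linear": [0, 0, -4.5], "spin": 0}, {"linear": [0, 0, -4.5], "spin": 0}]}}

```text
t: 4.72
tool_pos: [519.3, -239.3, 258.7]
eef_rot: [0.772, 0.636, 0.001, 0.003]
contact_force: [-0.3, 0.2, -4.1]
opening: 41.0
gripper_force: 31.6
```

```bash
python3 - <<'E'
from h import *
import pickle
s=rep(); im=viewer.snapshot('wrist')[:,:,::-1]; cv2.imwrite('pics/w_held.png',im)
sc=viewer.snapshot('scene')[:,:,::-1]; cv2.imwrite('pics/s_held.png',sc)
x=s['tool_pos']
c=proj('scene',np.array(x)+[0,0,-30]);print(c)
a=crop(im.copy(),wproj(x+[0,0,40],s),200,150,3);b=crop(sc.copy(),c,100,150,3)
cv2.imwrite('pics/z3.png',np.hstack([a[:, :500],b]))
mv([548,43,250])
E
```

```text
t 4.72 [ 519.29 -239.32  258.74] yaw -11.07 F [-0.28  0.21 -4.09] M [-0.026 -0.003  0.006] op 41.0 31.649279594421387
[190.57019697 210.21960986]
units [ 7.04  -0.587  0.109] spin None rows>= 6.8
```

View pics/z3.png

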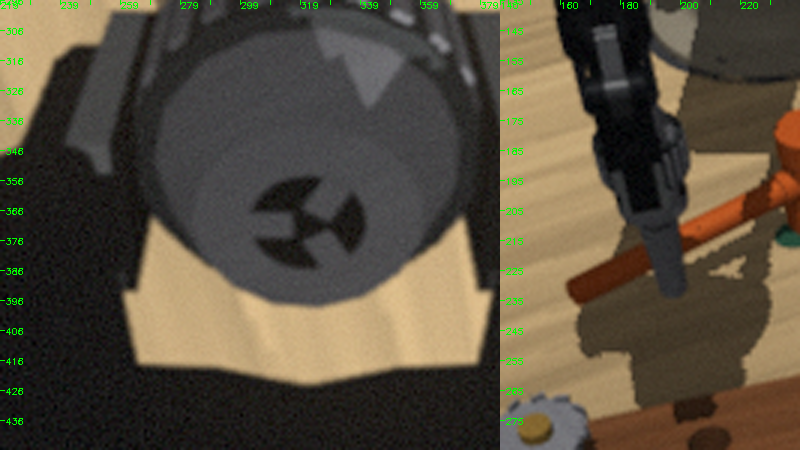

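```bash
python3 - <<'E'
from h import *
s=rep();R=Ro.from_quat(s['eef_rot']).as_matrix(); print(R[:,2])
p=s['tool_pos']
n=wbp((322.3,370.7),p[2]+42.8,s); print("nose",n.round(1),"tool",(R.T@(n-p)).round(1))
for u in((197.4,230.5),(197.4,231.5)):
  e=bp('scene',u,p[2]+42.8-116); print("small end via scene",e.round(1),(R.T@(e-p)).round(1))
print(proj('scene',p+[0,0,-73.2]),proj('scene',n+[0,0,-116]))
E
```

```text
t 4.82 [ 516.96 -237.86  254.02] yaw -11.07 F [-0.65  0.25 -3.97] M [0.016 0.053 0.024] op 41.3 31.63746178150177
[-0.00216074  0.00145167 -0.99999661]
nose [ 518.6 -235.8  296.8] tool [  2.4   1.1 -42.8]
small end via scene [ 514.4 -235.4  180.8] [ 1.8 -2.8 73.2]
small end via scene [ 516.7 -236.2  180.8] [ 1.5 -0.4 73.2]
[196.44471281 231.95999421] [198.00382926 232.12159312]
```

```bash
python3 -c "
from h import *
s=rep(); mv([546.4,40.4,222],-11)"
```

```text
t 4.82 [ 516.96 -237.86  254.02] yaw -11.07 F [-0.65  0.25 -3.97] M [0.016 0.053 0.024] op 41.3 31.63746178150177
units [ 6.968 -0.612  0.809] spin -0.01 rows>= 6.8
```

{"fn": "step_arm", "kwargs": {"motion": [{"linear": [0.7, -0.06, 0], "spin": 0}, {"linear": [1.6, -0.14, 0], "spin": 0}, {"linear": [2.6, -0.23, 0], "spin": 0}, {"linear": [3.6, -0.32, 0], "spin": 0}, {"linear": [4.6, -0.4, 0], "spin": 0}, {"linear": [5.6, -0.5, 0.1], "spin": 0}, {"linear": [6.4, -0.56, 0.3], "spin": 0}, {"linear": [6.8, -0.6, 0.6], "spin": 0}, {"linear": [6.97, -0.61, 0.8], "spin": 0}, {"linear": [6.97, -0.61, 0.8], "spin": 0}, {"linear": [6.97, -0.61, 0.8], "spin": 0}, {"linear": [6.97, -0.61, 0.8], "spin": 0}]}}

```text
t: 5.82
tool_pos: [547.5, 38.4, 222.8]
eef_rot: [0.772, 0.635, -0.001, -0.0]
contact_force: [0.2, 0.2, -3.7]
opening: 41.1
gripper_force: 31.5
```

```bash
python3 - <<'E'
from h import *
s=rep(); 
sc=viewer.snapshot('scene')[:,:,::-1]; tp=viewer.snapshot('top')[:,:,::-1]; s=rep()
cv2.imwrite('pics/s_pre.png',sc);cv2.imwrite('pics/t_pre.png',tp)
p=s['tool_pos']
print(proj('scene',p+[.4,2.3,-73.2]))
cv2.imwrite('pics/z4.png',np.hstack([crop(sc.copy(),(354,195),66,100,6),crop(tp.copy(),(307,250),66,100,6)]))
E
```

```text
t 5.82 [547.48  38.4  222.79] yaw -11.13 F [ 0.23  0.18 -3.74] M [ 0.033 -0.035  0.006] op 41.1 31.469491124153137
t 5.92 [547.91  38.34 223.65] yaw -11.18 F [ 0.23 -0.   -3.58] M [-0.022  0.01   0.017] op 41.4 31.469886302947998
[354.22830323 202.70146512]
```

View pics/z4.png

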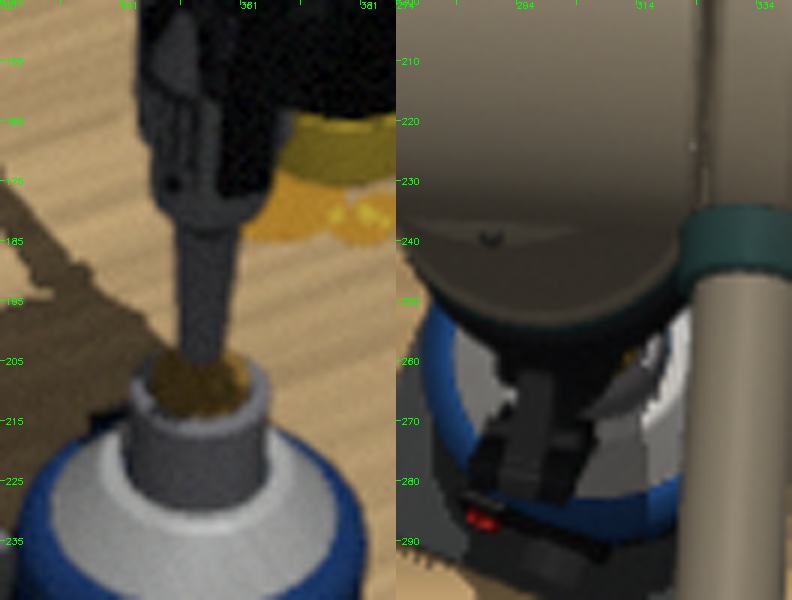

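{"fn": "step_arm", "kwargs": {"motion": [{"linear": [0.03, -0.035, 0.05], "spin": 0}, {"linear": [0.03, -0.035, 0.1], "spin": 0}, {"linear": [0.03, -0.035, 0.15], "spin": 0}, {"linear": [0.03, -0.035, 0.2], "spin": 0}, {"linear": [0.03, -0.035, 0.25], "spin": 0}, {"linear": [0.03, -0.035, 0.3], "spin": 0}, {"linear": [0.03, -0.035, 0.35], "spin": 0}, {"linear": [0.03, -0.035, 0.4], "spin": 0}]}}

```text
t: 6.58
tool_pos: [546.4, 41.3, 207.1]
eef_rot: [0.772, 0.636, 0.0, -0.0]
contact_force: [0.7, 0.6, -3.2]
opening: 41.3
gripper_force: 31.5
```

```bash
python3 -c "
from h import *
s=rep()"
```

```text
t 6.58 [546.44  41.34 207.07] yaw -11.05 F [ 0.73  0.59 -3.16] M [ 0.001 -0.005 -0.035] op 41.3 31.470453143119812
```

{"fn": "step_arm", "kwargs": {"motion": [{"linear": [0, 0, 0.05], "spin": 0}, {"linear": [0, 0, 0.1], "spin": 0}, {"linear": [0, 0, 0.15], "spin": 0}, {"linear": [0, 0, 0.2], "spin": 0}, {"linear": [0, 0, 0.25], "spin": 0}, {"linear": [0, 0, 0.3], "spin": 0}]}}

```text
t: 7.08
tool_pos: [546.5, 41.3, 195.1]
eef_rot: [0.772, 0.636, 0.0, -0.0]
contact_force: [0.0, -0.2, -2.4]
opening: 41.2
gripper_force: 31.5
```

```bash
python3 -c "
from h import *
s=rep()"
```

```text
t 7.08 [546.46  41.33 195.1 ] yaw -11.06 F [ 0.04 -0.18 -2.42] M [ 0.01   0.018 -0.023] op 41.2 31.469836235046387
```

{"fn": "step_arm", "kwargs": {"motion": [{"linear": [0, 0, 0.03], "spin": 0}, {"linear": [0, 0, 0.06], "spin": 0}, {"linear": [0, 0, 0.09], "spin": 0}, {"linear": [0, 0, 0.12], "spin": 0}, {"linear": [0, 0, 0.15], "spin": 0}]}}

```text
t: 7.5
tool_pos: [546.5, 41.3, 189.3]
eef_rot: [0.772, 0.636, 0.0, 0.0]
contact_force: [-0.8, 0.2, -2.6]
opening: 41.1
gripper_force: 31.5
```

{"fn": "step_arm", "kwargs": {"motion": [{"linear": [0, 0, 0.03], "spin": 0}, {"linear": [0, 0, 0.06], "spin": 0}, {"linear": [0, 0, 0.09], "spin": 0}]}}

```text
t: 7.75
tool_pos: [546.5, 41.2, 185.6]
eef_rot: [0.772, 0.636, -0.0, 0.0]
contact_force: [0.3, -1.1, -3.6]
opening: 40.9
gripper_force: 31.5
```

```bash
python3 -c "
from h import *
s=rep()"
```

```text
t 7.75 [546.46  41.22 185.61] yaw -11.06 F [ 0.34 -1.14 -3.58] M [-0.076  0.012 -0.014] op 40.9 31.469916701316833
```

{"fn": "step_arm", "kwargs": {"motion": [{"linear": [0, 0, 0.03], "spin": 0}, {"linear": [0, 0, 0.06], "spin": 0}, {"linear": [0, 0, 0.09], "spin": 0}]}}

```text
t: 8.0
tool_pos: [546.4, 41.2, 182.0]
eef_rot: [0.772, 0.636, -0.0, 0.0]
contact_force: [-1.1, -0.7, -3.3]
opening: 41.3
gripper_force: 31.5
```

{"fn": "step_arm", "kwargs": {"motion": [{"linear": [0, 0, 0.03], "spin": 0}, {"linear": [0, 0, 0.06], "spin": 0}, {"linear": [0, 0, 0.09], "spin": 0}]}}

```text
t: 8.25
tool_pos: [546.4, 41.1, 178.4]
eef_rot: [0.772, 0.636, -0.0, 0.0]
contact_force: [-1.1, -0.8, -2.6]
opening: 41.1
gripper_force: 31.5
```

```bash
python3 -c "
from h import *
s=rep()"
```

```text
t 8.25 [546.39  41.13 178.42] yaw -11.06 F [-1.05 -0.79 -2.63] M [-0.287  0.079 -0.007] op 41.1 31.469346284866333
```

{"fn": "step_arm", "kwargs": {"motion": [{"linear": [-0.02, -0.007, 0.02], "spin": 0}, {"linear": [-0.02, -0.007, 0.05], "spin": 0}, {"linear": [-0.02, -0.007, 0.075], "spin": 0}]}}

```text
t: 8.5
tool_pos: [546.2, 40.6, 175.4]
eef_rot: [0.772, 0.636, 0.0, 0.0]
contact_force: [-0.0, -0.7, -3.1]
opening: 41.0
gripper_force: 31.5
```

```bash
python3 -c "
from h import *
s=rep()"
```

```text
t 8.5 [546.18  40.61 175.43] yaw -11.07 F [-0.01 -0.66 -3.12] M [-0.121  0.012 -0.003] op 41.0 31.469099521636963
```

Relieved; continue with a small further -y shift.

{"fn": "step_arm", "kwargs": {"motion": [{"linear": [-0.015, 0, 0.02], "spin": 0}, {"linear": [-0.015, 0, 0.045], "spin": 0}, {"linear": [-0.015, 0, 0.07], "spin": 0}]}}

```text
t: 8.75
tool_pos: [546.0, 40.1, 172.6]
eef_rot: [0.772, 0.636, 0.0, -0.0]
contact_force: [-0.1, 0.0, -3.4]
opening: 41.1
gripper_force: 31.5
```

```bash
python3 -c "
from h import *
s=rep()"
```

```text
t 8.75 [545.97  40.08 172.63] yaw -11.07 F [-0.1   0.04 -3.44] M [-0.033 -0.03   0.03 ] op 41.1 31.469335556030273
```

Clean. Continue down gently.

{"fn": "step_arm", "kwargs": {"motion": [{"linear": [0, 0, 0.025], "spin": 0}, {"linear": [0, 0, 0.05], "spin": 0}, {"linear": [0, 0, 0.06], "spin": 0}]}}

```text
t: 9.0
tool_pos: [546.0, 40.0, 170.2]
eef_rot: [0.772, 0.636, 0.0, 0.0]
contact_force: [1.5, -0.5, -4.0]
opening: 40.9
gripper_force: 31.5
```

```bash
python3 -c "
from h import *
s=rep()"
```

```text
t 9.0 [546.03  39.98 170.18] yaw -11.06 F [ 1.51 -0.45 -4.03] M [-0.054 -0.085  0.011] op 40.9 31.46924614906311
```

{"fn": "step_arm", "kwargs": {"motion": [{"linear": [0, 0.004, 0.02], "spin": 0}, {"linear": [0, 0.004, 0.04], "spin": 0}, {"linear": [0, 0.004, 0.055], "spin": 0}]}}

```text
t: 9.25
tool_pos: [546.2, 40.0, 168.1]
eef_rot: [0.772, 0.636, 0.0, 0.0]
contact_force: [0.4, 0.1, -3.2]
opening: 41.0
gripper_force: 31.5
```

```bash
python3 -c "
from h import *
s=rep()"
```

```text
t 9.25 [546.18  39.97 168.05] yaw -11.06 F [ 0.44  0.13 -3.16] M [-0.033 -0.087  0.013] op 41.0 31.4690101146698
```

{"fn": "step_arm", "kwargs": {"motion": [{"linear": [0, 0.005, 0.02], "spin": 0}, {"linear": [0, 0.005, 0.04], "spin": 0}, {"linear": [0, 0.005, 0.05], "spin": 0}]}}

```text
t: 9.5
tool_pos: [546.3, 40.0, 166.8]
eef_rot: [0.772, 0.636, 0.0, 0.0]
contact_force: [-1.3, -0.5, 3.6]
opening: 41.3
gripper_force: 32.0
```

```bash
python3 -c "
from h import *
s=rep()"
```

```text
t 9.5 [546.32  39.99 166.79] yaw -11.06 F [-1.28 -0.47  3.63] M [ 0.061  0.267 -0.018] op 41.3 31.976564526557922
```

{"fn": "step_arm", "kwargs": {"motion": [{"linear": [0, 0, -0.015], "spin": 0}, {"linear": [0, 0, -0.015], "spin": 0}, {"linear": [0, 0, -0.015], "spin": 0}, {"linear": [0, 0, -0.015], "spin": 0}, {"linear": [0, 0, -0.015], "spin": 0}, {"linear": [0, 0, -0.015], "spin": 0}], "fingers": 1}}

```text
t: 10.0
tool_pos: [546.3, 39.9, 166.7]
eef_rot: [0.772, 0.636, 0.0, 0.0]
contact_force: [-0.3, 0.5, 0.0]
opening: 84.9
gripper_force: 0.0
```

```bash
python3 -c "
from h import *
s=rep()"
```

```text
t 10.0 [546.34  39.93 166.74] yaw -11.06 F [-0.33  0.53  0.03] M [-0.001 -0.006  0.004] op 84.9 0.0
```

{"fn": "step_arm", "kwargs": {"motion": [{"linear": [0, 0, -0.3], "spin": 0}, {"linear": [0, 0, -0.8], "spin": 0}, {"linear": [0, 0, -1.5], "spin": 0}, {"linear": [0, 0, -2.4], "spin": 0}, {"linear": [0, 0, -3.3], "spin": 0}, {"linear": [0, 0, -3.5], "spin": 0}, {"linear": [0, 0, -3.5], "spin": 0}, {"linear": [0, 0, -3.5], "spin": 0}]}}

```text
t: 10.67
tool_pos: [546.1, 39.9, 306.5]
eef_rot: [0.772, 0.636, 0.0, 0.0]
contact_force: [-0.1, -0.3, -0.4]
opening: 85.2
gripper_force: 0.0
```

```bash
python3 - <<'E'
from h import *
import pickle
s=rep(); w=viewer.snapshot('wrist')[:,:,::-1]; sc=viewer.snapshot('scene')[:,:,::-1]
pickle.dump(s,open('w_set.pkl','wb')); cv2.imwrite('pics/w_set.png',w);cv2.imwrite('pics/s_set.png',sc)
c=wproj([546.8,42.3,209.6],s); print(c,proj('scene',np.array([546.8,42.3,209.6])))
cv2.imwrite('pics/z5.png',np.hstack([crop(w.copy(),c,130,150,4),crop(sc.copy(),(354,190),66,150,4)]))
mv([492.3-1,320.5,250],-22.6)
E
```

```text
t 10.67 [546.08  39.89 306.48] yaw -11.07 F [-0.13 -0.34 -0.43] M [0.031 0.023 0.014] op 85.2 0.0
[320.60933313 241.920397  ] [356.10622713 175.33461188]
units [ 6.625 -2.664  1.375] spin 2.31 rows>= 7.0
```

View pics/z5.png

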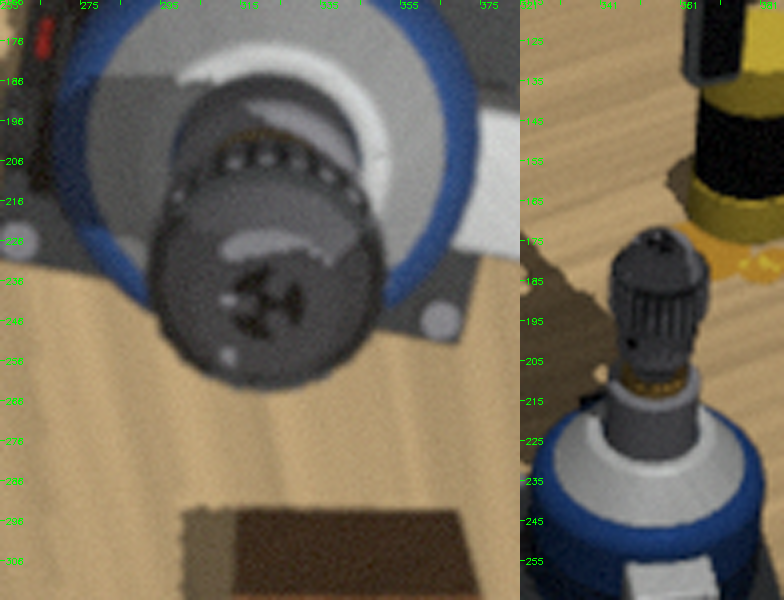

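{"fn": "step_arm", "kwargs": {"motion": [{"linear": [6.65, -2.68, 1.4], "spin": 2.3}, {"linear": [6.65, -2.68, 1.4], "spin": 2.3}, {"linear": [6.65, -2.68, 1.4], "spin": 2.3}, {"linear": [6.65, -2.68, 1.4], "spin": 2.3}, {"linear": [6.65, -2.68, 1.4], "spin": 2.3}, {"linear": [6.65, -2.68, 1.4], "spin": 2.3}, {"linear": [6.65, -2.68, 1.4], "spin": 2.3}, {"linear": [6.65, -2.68, 1.4], "spin": 2.3}, {"linear": [6.65, -2.68, 1.4], "spin": 2.3}, {"linear": [6.65, -2.68, 1.4], "spin": 2.3}]}}

```text
t: 11.6
tool_pos: [491.4, 321.0, 249.0]
eef_rot: [0.831, 0.556, -0.002, 0.0]
contact_force: [0.3, -0.5, -0.3]
opening: 85.2
gripper_force: 0.0
```

```bash
python3 - <<'E'
from h import *
s=rep(); w=viewer.snapshot('wrist'); cv2.imwrite('pics/w_m2.png',w[:,:,::-1])
h=cv2.cvtColor(w,cv2.COLOR_RGB2HSV); m=cv2.inRange(h,(22,170,60),(34,255,255))
c0=wproj([491.3,320.3,85],s); print(c0)
n,l,st,ce=cv2.connectedComponentsWithStats(m)
for i in range(1,n):
    if st[i,4]>150 and np.hypot(*(ce[i]-c0))<70: print(st[i],ce[i].round(1),wbp(ce[i],85,s).round(1))
for p in ([491.3+25*np.cos(a),320.3+25*np.sin(a),85] for a in np.arange(0,6.3,np.pi/2)): print(wproj(p,s).round(0))
mv([491.3,320.3,48],-22.6)
E
```

```text
t 11.6 [491.39 320.97 249.04] yaw -22.5 F [ 0.28 -0.47 -0.27] M [ 0.029 -0.031 -0.038] op 85.2 0.0
[320.9302709  220.78478909]
[ 294  189   56   57 2366] [322.2 216.8] [493.6 323.2  85. ]
[348. 210.]
[310. 194.]
[294. 232.]
[332. 246.]
[348. 210.]
units [ 4.000e-03 -1.000e-02  5.043e+00] spin 0.0 rows>= 4.8
```

{"fn": "step_arm", "kwargs": {"motion": [{"linear": [0.03, 0, 1], "spin": 0}, {"linear": [0.03, 0, 2], "spin": 0}, {"linear": [0.03, 0, 3], "spin": 0}, {"linear": [0.03, 0, 3.9], "spin": 0}, {"linear": [0.03, 0, 4.6], "spin": 0}, {"linear": [0.03, 0, 5], "spin": 0}, {"linear": [0.03, 0, 5], "spin": 0}, {"linear": [0.03, 0, 5], "spin": 0}]}}

```text
t: 12.32
tool_pos: [492.9, 321.0, 50.4]
eef_rot: [0.832, 0.554, -0.001, 0.0]
contact_force: [-0.2, 1.0, 0.7]
opening: 85.4
gripper_force: 0.0
```

{"fn": "step_arm", "kwargs": {"motion": [{"linear": [0, 0, 0], "spin": 0}, {"linear": [0, 0, 0], "spin": 0}, {"linear": [0, 0, 0], "spin": 0}, {"linear": [0, 0, 0], "spin": 0}, {"linear": [0, 0, 0], "spin": 0}, {"linear": [0, 0, 0], "spin": 0}, {"linear": [0, 0, 0], "spin": 0}, {"linear": [0, 0, 0], "spin": 0}], "fingers": 0, "grip_force": 90}}

```text
t: 12.98
tool_pos: [493.6, 323.1, 53.1]
eef_rot: [0.832, 0.555, 0.002, 0.0]
contact_force: [-1.2, -0.3, 6.6]
opening: 48.2
gripper_force: 91.9
```

```bash
python3 -c "
from h import *
s=rep()"
```

```text
t 12.98 [493.6  323.14  53.05] yaw -22.54 F [-1.17 -0.32  6.64] M [-0.228  0.106 -0.017] op 48.2 91.8952488899231
```

{"fn": "step_arm", "kwargs": {"motion": [{"linear": [0, 0, -0.2], "spin": 0}, {"linear": [0, 0, -0.6], "spin": 0}, {"linear": [0, 0, -1.2], "spin": 0}, {"linear": [0, 0, -2], "spin": 0}, {"linear": [0, 0, -2.9], "spin": 0}, {"linear": [0, 0, -3.8], "spin": 0}, {"linear": [0, 0, -4.7], "spin": 0}, {"linear": [0, 0, -5.6], "spin": 0}, {"linear": [0, 0, -6.2], "spin": 0}, {"linear": [0, 0, -6.3], "spin": 0}, {"linear": [0, 0, -6.3], "spin": 0}, {"linear": [0, 0, -6.3], "spin": 0}]}}

```text
t: 13.98
tool_pos: [491.5, 322.2, 301.1]
eef_rot: [0.832, 0.555, -0.001, -0.0]
contact_force: [-0.3, -0.7, -3.5]
opening: 47.8
gripper_force: 93.4
```

```bash
python3 -c "
from h import *
s=rep(); mv([546.6,42.4,290],-22.6)"
```

```text
t 13.98 [491.49 322.16 301.1 ] yaw -22.56 F [-0.29 -0.72 -3.51] M [-0.065  0.005  0.007] op 47.8 93.35272908210754
units [-5.93   3.956  0.283] spin 0.01 rows>= 6.8
```

{"fn": "step_arm", "kwargs": {"motion": [{"linear": [-0.5, 0.33, 0], "spin": 0}, {"linear": [-1.2, 0.8, 0], "spin": 0}, {"linear": [-2, 1.33, 0], "spin": 0}, {"linear": [-2.8, 1.87, 0], "spin": 0}, {"linear": [-3.6, 2.4, 0], "spin": 0}, {"linear": [-4.4, 2.93, 0], "spin": 0}, {"linear": [-5.1, 3.4, 0], "spin": 0}, {"linear": [-5.6, 3.74, 0.1], "spin": 0}, {"linear": [-5.93, 3.96, 0.2], "spin": 0}, {"linear": [-5.93, 3.96, 0.28], "spin": 0}, {"linear": [-5.93, 3.96, 0.28], "spin": 0}, {"linear": [-5.93, 3.96, 0.28], "spin": 0}]}}

```text
t: 14.98
tool_pos: [546.6, 43.4, 289.4]
eef_rot: [0.832, 0.555, -0.002, -0.002]
contact_force: [0.6, -0.1, -2.6]
opening: 47.9
gripper_force: 93.5
```

```bash
python3 - <<'E'
from h import *
s=rep(); sc=viewer.snapshot('scene')[:,:,::-1]; cv2.imwrite('pics/s_rap.png',sc)
cv2.imwrite('pics/z6.png',crop(sc.copy(),(360,180),160,150,4))
rep(); mv([546.6,42.4,268])
E
```

```text
t 14.98 [546.64  43.44 289.38] yaw -22.56 F [ 0.65 -0.07 -2.6 ] M [-0.028  0.046 -0.003] op 47.9 93.48924279212952
t 15.03 [546.98  43.74 290.1 ] yaw -22.52 F [-0.05  0.63 -2.75] M [-0.091 -0.041 -0.077] op 47.5 93.48972916603088
units [-0.034  0.006  0.552] spin None rows>= 0.5
```

View pics/z6.png

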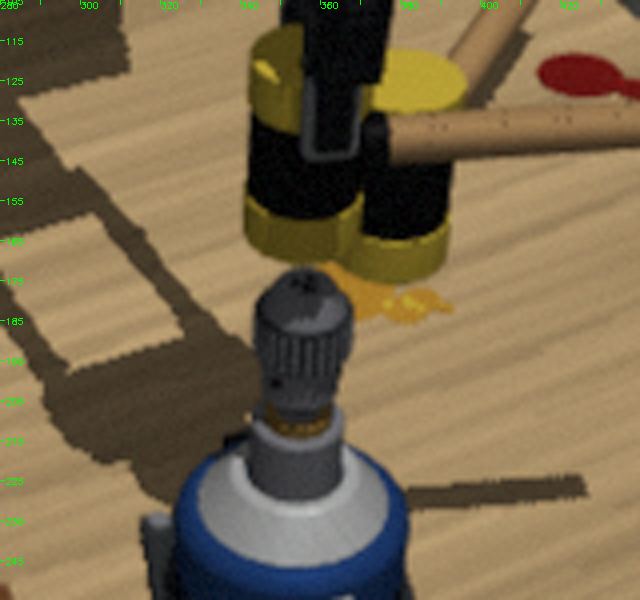

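{"fn": "step_arm", "kwargs": {"motion": [{"linear": [-0.03, 0, 0.15], "spin": 0}, {"linear": [-0.03, 0, 0.3], "spin": 0}, {"linear": [-0.03, 0, 0.42], "spin": 0}, {"linear": [-0.03, 0, 0.5], "spin": 0}, {"linear": [-0.03, 0, 0.53], "spin": 0}, {"linear": [-0.03, 0, 0.557], "spin": 0}, {"linear": [-0.03, 0, 0.584], "spin": 0}, {"linear": [-0.03, 0, 0.611], "spin": 0}]}}

```text
t: 15.7
tool_pos: [547.5, 41.7, 267.2]
eef_rot: [0.832, 0.555, 0.0, 0.0]
contact_force: [-0.1, 0.2, -3.7]
opening: 47.8
gripper_force: 93.5
```

{"fn": "step_arm", "kwargs": {"motion": [{"linear": [0, 0, 0.027], "spin": 0}, {"linear": [0, 0, 0.054], "spin": 0}]}}

```text
t: 15.87
tool_pos: [547.5, 41.7, 265.0]
eef_rot: [0.832, 0.555, 0.0, 0.0]
contact_force: [-0.5, -0.4, -3.3]
opening: 48.0
gripper_force: 93.5
```

{"fn": "step_arm", "kwargs": {"motion": [{"linear": [0, 0, 0.027], "spin": 0}, {"linear": [0, 0, 0.054], "spin": 0}]}}

```text
t: 16.03
tool_pos: [547.4, 41.7, 262.7]
eef_rot: [0.832, 0.555, 0.0, 0.0]
contact_force: [0.4, 0.2, -3.8]
opening: 48.0
gripper_force: 93.5
```

{"fn": "step_arm", "kwargs": {"motion": [{"linear": [0, 0, 0.027], "spin": 0}]}}

```text
t: 16.12
tool_pos: [547.6, 41.7, 262.2]
eef_rot: [0.832, 0.555, 0.0, 0.0]
contact_force: [-1.2, 0.1, 4.2]
opening: 48.0
gripper_force: 93.8
```

{"fn": "step_arm", "kwargs": {"motion": [{"linear": [0, 0, 0.027], "spin": 0}]}}

```text
t: 16.2
tool_pos: [547.8, 41.6, 262.0]
eef_rot: [0.832, 0.555, 0.001, 0.001]
contact_force: [-2.0, 0.5, 6.2]
opening: 47.8
gripper_force: 94.1
```

{"fn": "step_arm", "kwargs": {"motion": [{"linear": [0, 0, 0.027], "spin": 0}]}}

```text
t: 16.28
tool_pos: [547.8, 41.6, 261.4]
eef_rot: [0.832, 0.555, 0.001, 0.001]
contact_force: [-2.2, 0.3, 7.0]
opening: 47.7
gripper_force: 94.2
```

{"fn": "step_arm", "kwargs": {"motion": [{"linear": [0, 0, 0.027], "spin": 0}]}}

```text
t: 16.37
tool_pos: [547.8, 41.7, 260.5]
eef_rot: [0.832, 0.555, 0.001, 0.001]
contact_force: [-2.4, -0.5, 6.4]
opening: 48.0
gripper_force: 94.2
```

{"fn": "step_arm", "kwargs": {"motion": [{"linear": [0, 0, 0.027], "spin": 0}]}}

```text
t: 16.45
tool_pos: [547.8, 41.7, 259.5]
eef_rot: [0.832, 0.555, 0.001, 0.001]
contact_force: [-3.0, 0.7, 7.1]
opening: 47.8
gripper_force: 94.2
```

{"fn": "step_arm", "kwargs": {"motion": [{"linear": [0, 0, 0.027], "spin": 0}]}}

```text
t: 16.53
tool_pos: [547.8, 41.7, 258.5]
eef_rot: [0.832, 0.555, 0.001, 0.001]
contact_force: [-2.5, -0.2, 7.3]
opening: 47.7
gripper_force: 94.2
```

{"fn": "step_arm", "kwargs": {"motion": [{"linear": [0, 0, 0.027], "spin": 0}]}}

```text
t: 16.62
tool_pos: [547.8, 41.7, 257.4]
eef_rot: [0.832, 0.555, 0.001, 0.001]
contact_force: [-2.3, -0.1, 7.1]
opening: 48.0
gripper_force: 94.2
```

{"fn": "step_arm", "kwargs": {"motion": [{"linear": [0, 0, 0.027], "spin": 0}]}}

```text
t: 16.7
tool_pos: [547.8, 41.7, 256.3]
eef_rot: [0.832, 0.555, 0.001, 0.001]
contact_force: [-2.5, 0.3, 8.0]
opening: 47.8
gripper_force: 94.3
```

{"fn": "step_arm", "kwargs": {"motion": [{"linear": [0, 0, 0.027], "spin": 0}]}}

```text
t: 16.78
tool_pos: [548.0, 41.6, 256.0]
eef_rot: [0.832, 0.555, 0.002, 0.001]
contact_force: [-3.6, 0.1, 14.2]
opening: 47.8
gripper_force: 95.1
```

{"fn": "step_arm", "kwargs": {"motion": [{"linear": [0, 0, 0.027], "spin": 0}]}}

```text
t: 16.87
tool_pos: [548.1, 41.7, 255.8]
eef_rot: [0.832, 0.555, 0.002, 0.001]
contact_force: [-4.4, 0.1, 18.1]
opening: 47.9
gripper_force: 95.7
```

```bash
python3 -c "
from h import *
rep()"
```

```text
t 16.87 [548.12  41.67 255.81] yaw -22.56 F [-4.41  0.14 18.12] M [ 0.015  0.88  -0.019] op 47.9 95.68924069404602
```

{"fn": "step_arm", "kwargs": {"motion": [{"linear": [0, 0, 0.027], "spin": 0}]}}

```text
t: 16.95
tool_pos: [548.2, 41.7, 255.6]
eef_rot: [0.832, 0.555, 0.002, 0.002]
contact_force: [-5.4, 0.2, 22.9]
opening: 47.8
gripper_force: 96.2
```

{"fn": "step_arm", "kwargs": {"motion": [{"linear": [0, 0, 0.02], "spin": 0}]}}

```text
t: 17.03
tool_pos: [548.2, 41.7, 255.6]
eef_rot: [0.832, 0.555, 0.003, 0.002]
contact_force: [-5.8, 0.2, 24.4]
opening: 47.9
gripper_force: 96.4
```

{"fn": "step_arm", "kwargs": {"motion": [{"linear": [0, 0, -0.1], "spin": 0}, {"linear": [0, 0, -0.25], "spin": 0}, {"linear": [0, 0, -0.5], "spin": 0}, {"linear": [0, 0, -0.5], "spin": 0}, {"linear": [0, 0, -0.5], "spin": 0}, {"linear": [0, 0, -0.5], "spin": 0}]}}

```text
t: 17.53
tool_pos: [547.2, 41.7, 269.5]
eef_rot: [0.832, 0.555, -0.0, -0.0]
contact_force: [0.1, -0.0, -3.5]
opening: 47.6
gripper_force: 93.7
```

```bash
python3 - <<'E'
from h import *
s=rep(); sc=viewer.snapshot('scene')[:,:,::-1]; cv2.imwrite('pics/s_rap1.png',sc)
cv2.imwrite('pics/z7.png',crop(sc.copy(),(355,190),100,120,5))
E
```

```text
t 17.53 [547.22  41.72 269.5 ] yaw -22.56 F [ 0.08 -0.03 -3.5 ] M [-0.015  0.043 -0.005] op 47.6 93.69407773017883
```

View pics/z7.png

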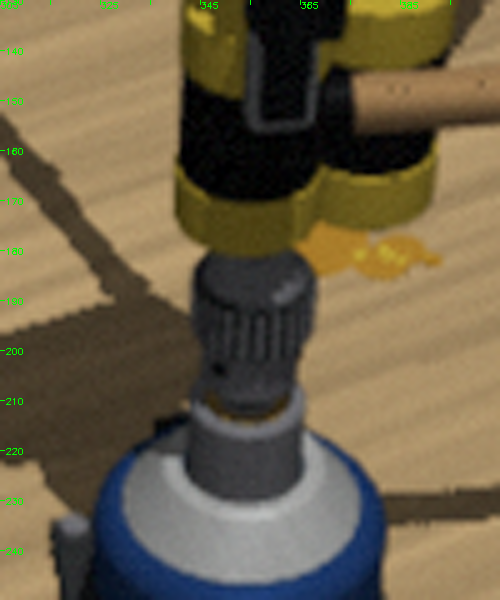

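{"fn": "step_arm", "kwargs": {"motion": [{"linear": [0, 0, 0.1], "spin": 0}, {"linear": [0, 0, 0.19], "spin": 0}, {"linear": [0, 0, 0.24], "spin": 0}, {"linear": [0, 0, 0.267], "spin": 0}, {"linear": [0, 0, 0.294], "spin": 0}, {"linear": [0, 0, 0.321], "spin": 0}, {"linear": [0, 0, 0.348], "spin": 0}, {"linear": [0, 0, 0.375], "spin": 0}, {"linear": [0, 0, 0.402], "spin": 0}, {"linear": [0, 0, 0.429], "spin": 0}]}}

```text
t: 18.42
tool_pos: [547.8, 41.7, 255.6]
eef_rot: [0.832, 0.555, 0.001, 0.001]
contact_force: [-2.3, -1.1, 15.0]
opening: 47.8
gripper_force: 94.5
```

{"fn": "step_arm", "kwargs": {"motion": [{"linear": [0, 0, 0.027], "spin": 0}]}}

```text
t: 18.5
tool_pos: [548.0, 41.7, 255.6]
eef_rot: [0.832, 0.555, 0.002, 0.001]
contact_force: [-4.8, -0.8, 18.3]
opening: 47.8
gripper_force: 95.1
```

{"fn": "step_arm", "kwargs": {"motion": [{"linear": [0, 0, 0.027], "spin": 0}]}}

```text
t: 18.58
tool_pos: [548.1, 41.7, 255.5]
eef_rot: [0.832, 0.555, 0.002, 0.002]
contact_force: [-5.8, 0.6, 22.4]
opening: 47.5
gripper_force: 95.8
```

{"fn": "step_arm", "kwargs": {"motion": [{"linear": [0, 0, 0.027], "spin": 0}]}}

```text
t: 18.67
tool_pos: [548.2, 41.7, 255.5]
eef_rot: [0.832, 0.555, 0.003, 0.002]
contact_force: [-5.3, -0.3, 27.6]
opening: 47.8
gripper_force: 96.5
```

{"fn": "step_arm", "kwargs": {"motion": [{"linear": [0, 0, -0.1], "spin": 0}, {"linear": [0, 0, -0.25], "spin": 0}, {"linear": [0, 0, -0.4], "spin": 0}, {"linear": [0, 0, -0.4], "spin": 0}, {"linear": [0, 0, -0.4], "spin": 0}]}}

```text
t: 19.08
tool_pos: [547.5, 41.7, 265.5]
eef_rot: [0.832, 0.555, 0.0, -0.0]
contact_force: [0.2, 0.2, -3.2]
opening: 47.7
gripper_force: 93.6
```

{"fn": "step_arm", "kwargs": {"motion": [{"linear": [0, 0, 0.1], "spin": 0}, {"linear": [0, 0, 0.133], "spin": 0}, {"linear": [0, 0, 0.16], "spin": 0}, {"linear": [0, 0, 0.187], "spin": 0}, {"linear": [0, 0, 0.214], "spin": 0}, {"linear": [0, 0, 0.241], "spin": 0}, {"linear": [0, 0, 0.268], "spin": 0}, {"linear": [0, 0, 0.295], "spin": 0}, {"linear": [0, 0, 0.322], "spin": 0}, {"linear": [0, 0, 0.349], "spin": 0}, {"linear": [0, 0, 0.376], "spin": 0}]}}

```text
t: 20.0
tool_pos: [548.0, 41.7, 255.4]
eef_rot: [0.832, 0.555, 0.002, 0.002]
contact_force: [-5.8, -0.5, 22.8]
opening: 47.8
gripper_force: 95.8
```

{"fn": "step_arm", "kwargs": {"motion": [{"linear": [0, 0, 0.025], "spin": 0}]}}

```text
t: 20.08
tool_pos: [548.0, 41.7, 255.4]
eef_rot: [0.832, 0.555, 0.003, 0.002]
contact_force: [-6.3, 0.0, 25.4]
opening: 47.5
gripper_force: 96.4
```

{"fn": "step_arm", "kwargs": {"motion": [{"linear": [0, 0, -0.15], "spin": 0}, {"linear": [0, 0, -0.4], "spin": 0}, {"linear": [0, 0, -0.8], "spin": 0}, {"linear": [0, 0, -1.3], "spin": 0}, {"linear": [0, 0, -1.3], "spin": 0}, {"linear": [0, 0, -1.3], "spin": 0}]}}

```text
t: 20.58
tool_pos: [548.0, 41.7, 302.1]
eef_rot: [0.832, 0.555, 0.001, 0.001]
contact_force: [-0.6, 0.2, -4.1]
opening: 47.5
gripper_force: 93.6
```

```bash
python3 -c "
from h import *
rep(); mv([491.5,322,290],-22.6)"
```

```text
t 20.58 [548.    41.68 302.1 ] yaw -22.56 F [-0.57  0.2  -4.09] M [0.022 0.047 0.059] op 47.5 93.57886791229248
units [ 5.929 -3.994  0.299] spin 0.01 rows>= 6.9
```

{"fn": "step_arm", "kwargs": {"motion": [{"linear": [0.5, -0.33, 0], "spin": 0}, {"linear": [1.2, -0.8, 0], "spin": 0}, {"linear": [2, -1.33, 0], "spin": 0}, {"linear": [2.8, -1.87, 0], "spin": 0}, {"linear": [3.6, -2.4, 0], "spin": 0}, {"linear": [4.4, -2.95, 0.3], "spin": 0}, {"linear": [5.1, -3.43, 0.8], "spin": 0}, {"linear": [5.6, -3.77, 1.4], "spin": 0}, {"linear": [5.93, -4, 2.1], "spin": 0}, {"linear": [5.93, -4, 2.9], "spin": 0}, {"linear": [5.93, -4, 3.6], "spin": 0}, {"linear": [5.93, -4, 4.2], "spin": 0}]}}

```text
t: 21.58
tool_pos: [488.2, 321.7, 129.5]
eef_rot: [0.831, 0.556, -0.003, -0.0]
contact_force: [-0.3, 0.5, -3.2]
opening: 47.6
gripper_force: 93.6
```

{"fn": "step_arm", "kwargs": {"motion": [{"linear": [0, 0, 0.5], "spin": 0}, {"linear": [0, 0, 0.9], "spin": 0}, {"linear": [0, 0, 1.2], "spin": 0}, {"linear": [0, 0, 1.4], "spin": 0}, {"linear": [0, 0, 1.5], "spin": 0}, {"linear": [0, 0, 1.5], "spin": 0}, {"linear": [0, 0, 1.5], "spin": 0}]}}

```text
t: 22.17
tool_pos: [490.7, 322.2, 73.7]
eef_rot: [0.832, 0.555, 0.0, -0.0]
contact_force: [-0.0, 0.8, -3.4]
opening: 47.9
gripper_force: 93.6
```

```bash
python3 -c "
from h import *
rep(); mv([491.5,322,54],-22.6)"
```

```text
t 22.17 [490.74 322.24  73.65] yaw -22.56 F [-0.03  0.83 -3.39] M [-0.052 -0.036  0.043] op 47.9 93.59383463859558
units [0.002 0.02  0.491] spin 0.01 rows>= 0.5
```

{"fn": "step_arm", "kwargs": {"motion": [{"linear": [0, 0, 0.1], "spin": 0}, {"linear": [0, 0, 0.2], "spin": 0}, {"linear": [0, 0, 0.3], "spin": 0}, {"linear": [0, 0, 0.36], "spin": 0}, {"linear": [0, 0, 0.41], "spin": 0}, {"linear": [0, 0, 0.45], "spin": 0}, {"linear": [0, 0, 0.48], "spin": 0}, {"linear": [0, 0, 0.51], "spin": 0}, {"linear": [0, 0, 0.53], "spin": 0}]}}

```text
t: 22.92
tool_pos: [490.7, 322.3, 53.1]
eef_rot: [0.832, 0.555, 0.0, -0.0]
contact_force: [-3.2, -0.7, 7.9]
opening: 47.7
gripper_force: 94.6
```

```bash
python3 -c "
from h import *
rep()"
```

```text
t 22.92 [490.7  322.3   53.14] yaw -22.57 F [-3.16 -0.71  7.87] M [-0.232  0.335 -0.021] op 47.7 94.59099769592285
```

Mallet is on the bench. Release and lift away.

{"fn": "step_arm", "kwargs": {"motion": [{"linear": [0, 0, -0.03], "spin": 0}, {"linear": [0, 0, -0.03], "spin": 0}, {"linear": [0, 0, -0.03], "spin": 0}, {"linear": [0, 0, -0.03], "spin": 0}, {"linear": [0, 0, -0.03], "spin": 0}, {"linear": [0, 0, -0.03], "spin": 0}, {"linear": [0, 0, -0.03], "spin": 0}], "fingers": 1}}

```text
t: 23.5
tool_pos: [490.6, 322.2, 53.6]
eef_rot: [0.832, 0.555, 0.0, -0.0]
contact_force: [0.2, 0.1, 0.4]
opening: 85.2
gripper_force: 0.0
```

{"fn": "step_arm", "kwargs": {"motion": [{"linear": [0, 0, -0.4], "spin": 0}, {"linear": [0, 0, -1], "spin": 0}, {"linear": [0, 0, -2], "spin": 0}, {"linear": [0, 0, -3], "spin": 0}, {"linear": [0, 0, -4], "spin": 0}, {"linear": [0, 0, -5], "spin": 0}, {"linear": [0, 0, -6], "spin": 0}, {"linear": [0, 0, -6], "spin": 0}, {"linear": [0, 0, -6], "spin": 0}, {"linear": [0, 0, -6], "spin": 0}]}}

```text
t: 24.33
tool_pos: [490.1, 321.9, 293.0]
eef_rot: [0.832, 0.555, -0.0, -0.0]
contact_force: [-1.0, -0.0, -0.4]
opening: 85.5
gripper_force: 0.0
```

```bash
python3 - <<'E'
from h import *
s=rep(); sc=viewer.snapshot('scene')[:,:,::-1]; cv2.imwrite('pics/s_end.png',sc)
E
```

```text
t 24.33 [490.15 321.9  293.03] yaw -22.56 F [-0.99 -0.04 -0.36] M [-0.049  0.036 -0.041] op 85.5 0.0
```

View pics/s_end.png

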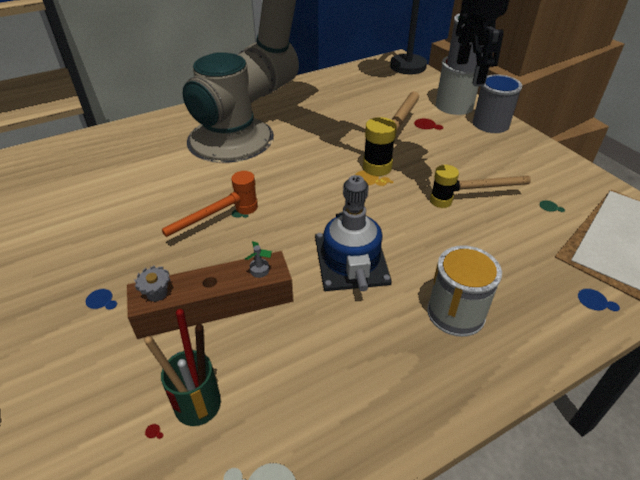

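The chuck is upright in the spindle at (355,190), the mallet is standing at (445,187), and nothing else has moved.

```bash
python3 -c "
from station import bot
print(bot.finish_job())"
```

```text
the job is handed in; nothing more can be done
None
```

The chuck is wedged upright in the drive after three raps of about 28–31 N at the nose (the third sank it no further); the mallet is back on the bench where it was, nothing else was moved, and I handed the job in at about 24 s; no verdict came back.

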